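Set a row of bulbs from the drying rack on the forcing vases, in the same order

ROBOT

A 6-joint arm with a two-finger parallel gripper is mounted at the origin on the work surface. World frame = base frame: x ahead of the robot, y to its left, z up, the work surface at z = 0. Lengths are in m, angles in rad, forces in N, time in s.
With the tool pointing down it reaches from about 0.35 to 0.975 m from the base axis. Payload 4.9 kg.
Tool frame: the origin (TCP) lies midway between the tips of the shut fingers; the grasp point (between the pads) lies 19 mm behind it; z points along the fingers, y is the direction in which the jaws open and shut (so a half turn about z gives the same grasp; the last joint's range is limited). The gripper opens to 85 mm and grips with 20 to 120 N. Pads are 22 mm wide; open, the fingers measure 114 mm over their backs; the gripper's body (76 mm by 85 mm) begins 54 mm behind the grasp point. The pads swing forward as they close: fully open they stand 13 mm farther back than shut.
Start: joints at [1.082, 0.053, 1.613, -0, 1.476, -0.119], TCP at [0.226, 0.583, 0.231] pointing down, gripper open.
Joint ranges: [-3.01, 3.01], [-1.01, 2.22], [0.06, 2.58], [-1.02, 4.17], [0.09, 2.62], [-3.14, 3.14]. Speed limits (rad/s): [2.57, 2.57, 3.14, 3.14, 3.14, 3.14].

INTERFACE

Orientations are given as a rotation vector (axis times angle).
In Python, from station import ctrl gives the robot as it stands.
- The arm moves only by the tool jog_arm, never from a script. Its argument "steps" is a list of rows, each an object of numbers: "dx", "dy", "dz": the shift along the world's x, y, z in units of 60 mm (1.0 is 60 mm); "twist": the turn about the world's z in units of 10 degrees (1.0 is 10 degrees). A call has 1 to 5 rows; each row is the pose to reach, as a shift and turn from the pose measured when the call began; what a row does not reach only later rows make up. A row lasts 1/8 s, in which the tool goes at most 62.5 mm and 10.7 degrees, less where a joint would pass 70% of its speed; a pose out of reach is approached as far as the arm can. A call with a gripper value outside its range is refused whole. "gripper" is the closure in counts, from 0 (fully open) to 255 (shut), set as the call begins (left out, the last holds). The fingers move at their own pace and stop on an object; "newtons" is the grip in N (left out, the last holds). Time passes only in rows, so rows that repeat a pose let the fingers close. It gives the time, the measured TCP pose, the force and the opening at its end, in the units of the state.
- ctrl.get_obs(): the state, without advancing time (a new reading comes with each control period).
- ctrl.get_image(name): name is "scene" or "top" or "wrist"; returns a dict with "frame" (384x512x3 uint8, red, green, blue), "range_z" (384x512 float32, m along the optical axis (not along the pixel's ray), 0 where there is no reading), "fx", "fy", "cx", "cy" (pixels), "extrinsics" (4x4, takes a point from camera to world coordinates). Camera axes: x right, y down, z forward; pixel columns grow to the right and rows downward; lengths in m; the calibration is good to about 2 mm. A picture is of the moment at which its call begins.
- ctrl.finish_job(): hands the job in, once; it reports no verdict.
The state is a dict: "t": time; "q": joint angles; "dq": joint speeds; "effort": joint torques, N m; "tool_pos": TCP position; "tool_rot": TCP orientation; "contact_force": force on the tool from outside, world axes, zero at the start; "wrist_torque": the same for the moment, N m; "opening": finger opening in m.
Only numpy, scipy, OpenCV 4.12 (cv2) and the standard library are available. Lean on these libraries where they do the work, as an engineer would, in place of code of your own. Each camera call takes 0.05 s, during which the arm holds its last target.

TASK

Move the four flower bulbs from the drying rack to the four stoneware forcing vases in the other stand, keeping their order along the row: the leftmost bulb on the leftmost vase, and so on to the rightmost. Set each one down gently into its cup, root end down and nose upright, without dropping it, and leave the stoneware pot that stands between and just beyond the two racks where it is.

Things in the scene. Friction and masses are not known exactly. Their poses are not given: they have to be found in the camera images.
- hyacinth_mid (a point): hyacinth bulb, firm, dry brown skin: broad and round; 58 mm across at its widest (about half-way up), 70 mm tall, about 80 g. Round about its upright axis. This point is on the axis half-way up; z from root end to nose. It starts nose up in one of the drying rack's holes, its root end 5 mm below the rack's top.
- narcissus_mid (a point): narcissus bulb, firm, dry brown skin: tall with a thick blunt neck; 50 mm across at its widest (about half-way up), 74 mm tall, about 65 g. Round about its upright axis. This point is on the axis half-way up; z from root end to nose. It starts nose up in one of the drying rack's holes, its root end 5 mm below the rack's top.
- tulip_mid (a point): tulip bulb, firm, dry brown skin: slim teardrop with a pointed tip; 48 mm across at its widest (about half-way up), 66 mm tall, about 45 g. Round about its upright axis. This point is on the axis half-way up; z from root end to nose. It starts nose up in one of the drying rack's holes, its root end 5 mm below the rack's top.
- allium_mid (a point): allium bulb, firm, dry brown skin: squat onion shape, the widest; 62 mm across at its widest (about half-way up), 64 mm tall, about 75 g. Round about its upright axis. This point is on the axis half-way up; z from root end to nose. It starts nose up in one of the drying rack's holes, its root end 5 mm below the rack's top.
- vase_a_rim (a point): centre of the cup's rim (z up, 126 mm above the bench) of one of four like stoneware vases, 68 mm across, 85 mm apart in a row, fast in a pale wooden stand left or right of the drying rack. The cup is a 45-degree cone, 38 mm wide inside and 44 outside at the rim, open 18 mm wide below; any bulb seats with its root end 10 mm below the rim. Letters are in no order.
- vase_b_rim (a point): centre of the cup's rim (z up, 126 mm above the bench) of one of four like stoneware vases, 68 mm across, 85 mm apart in a row, fast in a pale wooden stand left or right of the drying rack. The cup is a 45-degree cone, 38 mm wide inside and 44 outside at the rim, open 18 mm wide below; any bulb seats with its root end 10 mm below the rim. Letters are in no order.
- vase_c_rim (a point): centre of the cup's rim (z up, 126 mm above the bench) of one of four like stoneware vases, 68 mm across, 85 mm apart in a row, fast in a pale wooden stand left or right of the drying rack. The cup is a 45-degree cone, 38 mm wide inside and 44 outside at the rim, open 18 mm wide below; any bulb seats with its root end 10 mm below the rim. Letters are in no order.
- vase_d_rim (a point): centre of the cup's rim (z up, 126 mm above the bench) of one of four like stoneware vases, 68 mm across, 85 mm apart in a row, fast in a pale wooden stand left or right of the drying rack. The cup is a 45-degree cone, 38 mm wide inside and 44 outside at the rim, open 18 mm wide below; any bulb seats with its root end 10 mm below the rim. Letters are in no order.
- drying_rack: fixed brown wooden strip, 345 x 78 mm, top 62 mm above the bench, with a row of four blind holes, 29 mm wide and 5 mm deep, 85 mm apart, roughly left to right. Origin on the bench under its middle, y along the row (holes at y = -127.5, -42.5, 42.5, 127.5 mm), z up. Which bulb is in which hole varies.
- pot_0: bystander: empty loose speckled stoneware pot, 116 mm across, 95 mm tall, standing between and beyond the two racks; origin at the centre of its foot, z up.
There are look-alikes about, which are no part of the job. Leave any white look-alike of the part that bears tulip_mid alone.

How it is judged:
At the end, for the whole second after the job is handed in: Each bulb rests released and still in a cup: within 10 mm of its axis, at most 5 mm above its seated height, nose up within 15 degrees, on the vase with the same place in the row as its hole had (each then lies 415 to 530 mm from its start, which no other order meets for all four) (((horizontal distance between hyacinth_mid and vase_a_rim below 0.01 m and z of hyacinth_mid in the frame of vase_a_rim below 0.03 m) or (horizontal distance between hyacinth_mid and vase_b_rim below 0.01 m and z of hyacinth_mid in the frame of vase_b_rim below 0.03 m) or (horizontal distance between hyacinth_mid and vase_c_rim below 0.01 m and z of hyacinth_mid in the frame of vase_c_rim below 0.03 m) or (horizontal distance between hyacinth_mid and vase_d_rim below 0.01 m and z of hyacinth_mid in the frame of vase_d_rim below 0.03 m)) and angle between each of hyacinth_mid, narcissus_mid, tulip_mid, allium_mid's own z axis and vertical below 0.26 rad and distance of hyacinth_mid from where it was at the start of the episode between 0.415 and 0.53 m and linear speed of each of hyacinth, narcissus, tulip, allium below 0.02 m/s and ((horizontal distance between narcissus_mid and vase_a_rim below 0.01 m and z of narcissus_mid in the frame of vase_a_rim below 0.032 m) or (horizontal distance between narcissus_mid and vase_b_rim below 0.01 m and z of narcissus_mid in the frame of vase_b_rim below 0.032 m) or (horizontal distance between narcissus_mid and vase_c_rim below 0.01 m and z of narcissus_mid in the frame of vase_c_rim below 0.032 m) or (horizontal distance between narcissus_mid and vase_d_rim below 0.01 m and z of narcissus_mid in the frame of vase_d_rim below 0.032 m)) and distance of narcissus_mid from where it was at the start of the episode between 0.415 and 0.53 m and ((horizontal distance between tulip_mid and vase_a_rim below 0.01 m and z of tulip_mid in the frame of vase_a_rim below 0.028 m) or (horizontal distance between tulip_mid and vase_b_rim below 0.01 m and z of tulip_mid in the frame of vase_b_rim below 0.028 m) or (horizontal distance between tulip_mid and vase_c_rim below 0.01 m and z of tulip_mid in the frame of vase_c_rim below 0.028 m) or (horizontal distance between tulip_mid and vase_d_rim below 0.01 m and z of tulip_mid in the frame of vase_d_rim below 0.028 m)) and distance of tulip_mid from where it was at the start of the episode between 0.415 and 0.53 m and ((horizontal distance between allium_mid and vase_a_rim below 0.01 m and z of allium_mid in the frame of vase_a_rim below 0.027 m) or (horizontal distance between allium_mid and vase_b_rim below 0.01 m and z of allium_mid in the frame of vase_b_rim below 0.027 m) or (horizontal distance between allium_mid and vase_c_rim below 0.01 m and z of allium_mid in the frame of vase_c_rim below 0.027 m) or (horizontal distance between allium_mid and vase_d_rim below 0.01 m and z of allium_mid in the frame of vase_d_rim below 0.027 m)) and distance of allium_mid from where it was at the start of the episode between 0.415 and 0.53 m); the robot touches nothing.
It fails at once if a bulb is dropped (falls free of the fingers faster than 0.7 m/s, from more than about 25 mm) ((contact force between hyacinth and the fingers below 0.02 N and linear speed of hyacinth above 0.7 m/s) or (contact force between narcissus and the fingers below 0.02 N and linear speed of narcissus above 0.7 m/s) or (contact force between tulip and the fingers below 0.02 N and linear speed of tulip above 0.7 m/s) or (contact force between allium and the fingers below 0.02 N and linear speed of allium above 0.7 m/s)).
It fails at once if the pot is tipped or shifted by more than 30 mm (angle between pot_0's own z axis and vertical above 0.3 rad or distance of pot_0 from where it was at the start of the episode above 0.03 m).
It also fails if it takes over 112 s, if anything falls off the work surface, if the arm or the gripper's body presses on something with over 40 N, if the wrist force passes 120 N, or if a joint passes its speed limit or range.

## Working session

There is one attempt and no reset: what is moved stays moved. The work goes in short steps, Python scripts to look and compute and a tool call to move; the robot and the scene stay as the last step left them, time stands still between calls to the robot, and variables do not carry over. Pictures are saved under pics/ and viewed, and the job is handed in when it is done.

Besides the shell and the picture viewer there is one more tool, called by a JSON object that holds its "name" and its "arguments", one argument or row to a line. jog_arm: Moves the arm, as the interface text tells. Its arguments: {"type":"object","properties":{"steps":{"type":"array"},"gripper":{"type":"number"},"newtons":{"type":"number"}},"required":["steps"]}

```bash
mkdir -p pics; ls; cat > h.py <<'E'
import numpy as np,cv2
from station import ctrl
def grab(n,tag):
    d=ctrl.get_image(n); np.savez(f'pics/{tag}.npz',**d)
    cv2.imwrite(f'pics/{tag}.png',cv2.resize(d['frame'][:,:,::-1],(768,576),interpolation=cv2.INTER_CUBIC)); return d
def cloud(d):
    z=d['range_z'];v,u=np.mgrid[:z.shape[0],:z.shape[1]]
    P=np.stack([(u-d['cx'])/d['fx']*z,(v-d['cy'])/d['fy']*z,z,np.ones_like(z)],-1)@np.asarray(d['extrinsics']).T
    P=P[...,:3]; P[z<=0]=np.nan; return P
E
python3 - <<'E'
from h import *
for n in('scene','top'): 
    d=grab(n,n+'0'); print(n,d['extrinsics'])
o=ctrl.get_obs(); print(o)
E
```

```text
pics
scene [[-0.57674888  0.63572804 -0.51304053  1.12905193]
 [ 0.81688845  0.44315923 -0.36919256  0.38476577]
 [-0.00734741 -0.63202828 -0.77491049  0.94515329]
 [ 0.          0.          0.          1.        ]]
top [[ 0.01961611 -0.99781449  0.06309882  0.48820431]
 [-0.99977965 -0.01910465  0.00869893  0.00298968]
 [-0.00747444 -0.06325556 -0.99796937  1.44984863]
 [ 0.          0.          0.          1.        ]]
{'t': 0.1, 'q': array([ 1.08198282e+00,  5.33101341e-02,  1.61415854e+00, -1.28866177e-06,
        1.47598838e+00, -1.19016714e-01]), 'dq': array([ 0.0007741 , -0.00214912, -0.00307166,  0.00234139,  0.00242711,
       -0.00097573]), 'effort': array([ 1.30021992e-03, -3.94898164e+01, -3.71366251e+01, -6.66319897e-05,
        3.89067951e-03,  1.99048799e-05]), 'tool_pos': array([0.22563553, 0.58224777, 0.23017289]), 'tool_rot': array([-5.77468558e-01, -3.08749559e+00,  2.79448787e-03]), 'contact_force': array([ 0.34152892,  0.08570696, -0.10492685]), 'wrist_torque': array([ 0.03113272,  0.01863453, -0.00891493]), 'opening': 0.08562638659694678}
```

View pics/scene0.png

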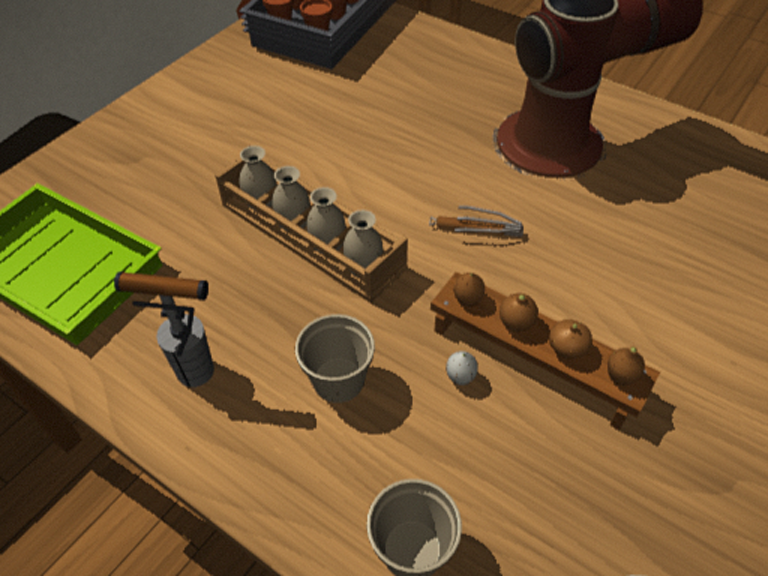

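View pics/top0.png

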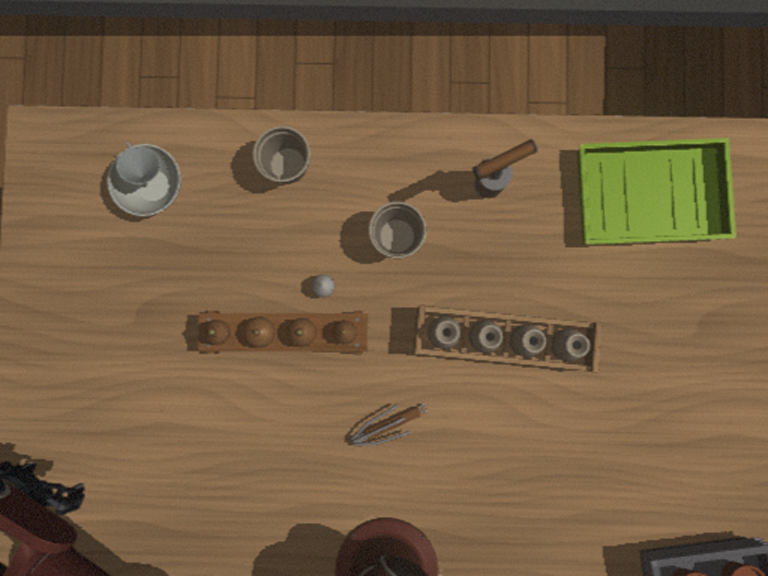

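The top view shows the drying rack with four brown bulbs at (215,330), (258,330), (301,331) and (345,331). The vases are at (447,332), (490,337), (533,342) and (577,346). Possible mix-ups:
- The white bulb at (322,286) is the look-alike, to be left alone.
- The pot to leave is at (398,230).
- There is a second pot at (282,155) and a green tray at (655,190).

Next I'll measure the positions.

```bash
cat > m.py <<'E'
from h import *
d=dict(np.load('pics/top0.npz')); P=cloud(d)
print('bench',np.nanmedian(P[200:220,350:400,2]))
s=2/3
for u in(215,258,301,345):
    c=(slice(int(300*s),int(362*s)),slice(int((u-21)*s),int((u+21)*s)))
    Q=P[c].reshape(-1,3); Q=Q[np.isfinite(Q[:,2])]
    B=Q[Q[:,2]>0.07]; t=Q[:,2].max()
    # widest slice: points on bulb above z~.08 ; extents
    W=B
    print('bulb',u,'top',t.round(4),'n',len(B),'x',W[:,0].min().round(4),W[:,0].max().round(4),'y',W[:,1].min().round(4),W[:,1].max().round(4),'tip',Q[Q[:,2]>t-.004].mean(0).round(4),'mid',((W.max(0)+W.min(0))/2).round(4), 'd', (W.max(0)-W.min(0)).round(4))
for u,v in((447,332),(490,337),(533,342),(577,346)):
    c=(slice(int((v-20)*s),int((v+20)*s)),slice(int((u-20)*s),int((u+20)*s)))
    Q=P[c].reshape(-1,3); Q=Q[np.isfinite(Q[:,2])]
    R=Q[(Q[:,2]>.119)&(Q[:,2]<.135)]
    (cx,cy),r=cv2.minEnclosingCircle(R[:,:2].astype(np.float32))
    print('vase',u,Q[:,2].max().round(4),len(R),R.mean(0).round(4),(round(cx,4),round(cy,4),round(r,4)))
E
python3 m.py
python3 - <<'E'
import numpy as np,cv2
d=np.load('pics/top0.npz');f=d['frame'][180:260,120:410,::-1]
cv2.imwrite('pics/crop0.png',cv2.resize(f,None,fx=2.7,fy=2.7,interpolation=cv2.INTER_CUBIC))
d=np.load('pics/scene0.npz');f=d['frame'][170:290,280:450,::-1]
cv2.imwrite('pics/crop1.png',cv2.resize(f,None,fx=4,fy=4,interpolation=cv2.INTER_CUBIC))
E
```

```text
bench 0.0018524535242410156
bulb 215 top 0.1401 n 229 x 0.4544 0.5218 y 0.3236 0.3715 tip [0.4839 0.3462 0.1393] mid [0.4881 0.3475 0.1051] d [0.0674 0.0479 0.0701]
bulb 258 top 0.1272 n 336 x 0.4566 0.5167 y 0.2293 0.3036 tip [0.4877 0.2627 0.1248] mid [0.4867 0.2664 0.0986] d [0.0601 0.0743 0.0571]
bulb 301 top 0.1319 n 295 x 0.4575 0.525 y 0.1507 0.2201 tip [0.4887 0.1769 0.1298] mid [0.4912 0.1854 0.1011] d [0.0675 0.0694 0.0617]
bulb 345 top 0.1256 n 202 x 0.4661 0.5111 y 0.0704 0.1292 tip [0.4899 0.0949 0.1235] mid [0.4886 0.0998 0.098 ] d [0.045  0.0588 0.0552]
vase 447 0.1344 122 [ 0.4935 -0.1096  0.1245] (0.4934, -0.1091, 0.022)
vase 490 0.1335 116 [ 0.4865 -0.1948  0.1245] (0.4863, -0.1941, 0.0218)
vase 533 0.1319 131 [ 0.4798 -0.2788  0.1244] (0.4801, -0.2787, 0.0221)
vase 577 0.134 121 [ 0.4734 -0.3642  0.1243] (0.4737, -0.3632, 0.0219)
```

View pics/crop0.png

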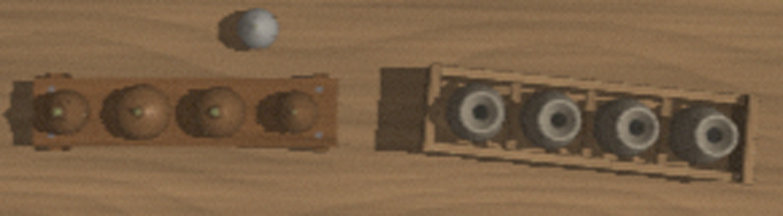

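View pics/crop1.png

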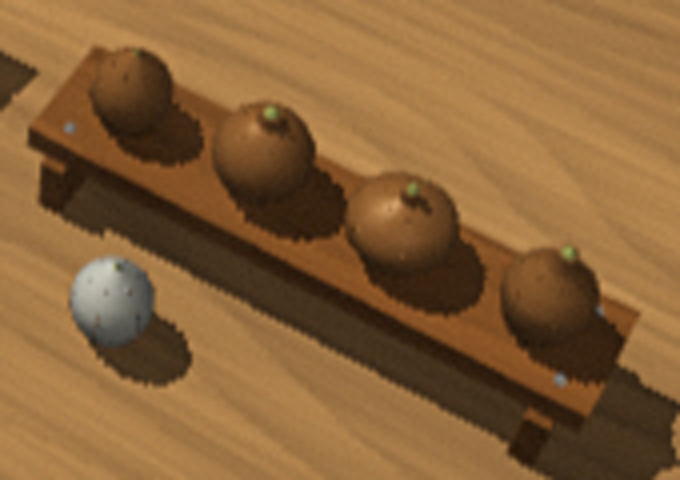

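```bash
cat > m2.py <<'E'
from h import *
from scipy.optimize import least_squares
import sys
def fit(Q,p0,zw):
    # oblate-ish: fit sphere of free radius with fixed mid height, robust
    f=lambda p:np.sqrt((Q[:,0]-p[0])**2+(Q[:,1]-p[1])**2+(Q[:,2]-p[3])**2)-p[2]
    return least_squares(f,[*p0,.028,zw],loss='soft_l1',f_scale=.002).x
for n in('top0','scene0'):
    d=dict(np.load(f'pics/{n}.npz')); P=cloud(d); Q=P.reshape(-1,3); Q=Q[np.isfinite(Q[:,2])]
    for y in(.3475,.2645,.179,.0955):
        B=Q[(np.hypot(Q[:,0]-.488,Q[:,1]-y)<.034)&(Q[:,2]>.078)&(Q[:,2]<.118)]
        print(n,len(B),fit(B,(.488,y),.09).round(4), 'max',Q[(np.hypot(Q[:,0]-.488,Q[:,1]-y)<.02)][:,2].max().round(4))
    R=Q[(Q[:,0]>.42)&(Q[:,0]<.56)&(Q[:,1]>.03)&(Q[:,1]<.42)&(Q[:,2]>.055)&(Q[:,2]<.072)]
    print('rack',cv2.minAreaRect(R[:,:2].astype(np.float32)*1000),np.median(R[:,2]))
    V=Q[(Q[:,0]>.40)&(Q[:,0]<.58)&(Q[:,1]<-.04)&(Q[:,1]>-.43)]
    print('stand hist',np.histogram(V[:,2],np.arange(0,.15,.01))[0])
    for c in((.67,0),):
        K=Q[(Q[:,2]>.085)&(Q[:,2]<.105)&(np.hypot(Q[:,0]-.68,Q[:,1]-.0)<.09)]
        print('pot',cv2.minEnclosingCircle(K[:,:2].astype(np.float32)))
    for v in((.4935,-.1096),(.4865,-.1948),(.4798,-.2788),(.4734,-.3642)):
        R=Q[(np.hypot(Q[:,0]-v[0],Q[:,1]-v[1])<.03)&(Q[:,2]>.118)&(Q[:,2]<.132)]
        print('vase',len(R),cv2.minEnclosingCircle(R[:,:2].astype(np.float32)),R[:,2].max())
E
python3 m2.py
```

```text
top0 191 [0.4851 0.3483 0.0242 0.0935] max 0.1401
top0 322 [0.4863 0.2638 0.0332 0.0804] max 0.1272
top0 246 [0.4882 0.1786 0.0292 0.0895] max 0.1319
top0 178 [0.4899 0.0935 0.0223 0.0941] max 0.1256
rack ((487.6368408203125, 222.27301025390625), (73.76010131835938, 343.6105651855469), 1.1234943866729736) 0.06223006378777041
stand hist [1607  708   58   23   54  154 1071  516  440  163   34  244  430   19]
pot ((0.6975153684616089, -0.008928247727453709), 0.05786703899502754)
vase 129 ((0.4934180974960327, -0.1091417521238327), 0.021952560171484947) 0.13182336147151763
vase 125 ((0.4862983822822571, -0.19407856464385986), 0.021788649260997772) 0.13106148133894724
vase 135 ((0.4800960421562195, -0.2787085771560669), 0.022093646228313446) 0.13189435740513988
vase 126 ((0.47369229793548584, -0.3632141351699829), 0.021863413974642754) 0.13067987390260138
scene0 400 [0.4889 0.3478 0.0248 0.093 ] max 0.1371
scene0 564 [0.4904 0.2629 0.0315 0.0832] max 0.1255
scene0 440 [0.4918 0.1781 0.0285 0.0913] max 0.1348
scene0 321 [0.4926 0.0927 0.0245 0.0918] max 0.1259
rack ((491.566650390625, 220.15155029296875), (83.03515625, 345.4927673339844), 1.0644700527191162) 0.0628723287663745
stand hist [1778 1073  155  103  112  375 1329  624  605  387  257  256  483   11]
pot ((0.7004140019416809, -0.00835905596613884), 0.05961146950721741)
vase 154 ((0.4965820908546448, -0.10895150154829025), 0.02334524877369404) 0.1310430721395811
vase 139 ((0.48949092626571655, -0.19485527276992798), 0.023205259814858437) 0.13048228153387065
vase 130 ((0.48445457220077515, -0.27733051776885986), 0.024870440363883972) 0.13135925028019246
vase 123 ((0.4777871072292328, -0.36533108353614807), 0.02450484409928322) 0.13001284258166845
```

{"name": "jog_arm", "arguments": {
  "steps": [
    {"dx": 0.5,"dy": -0.5,"twist": -0.9},
    {"dx": 1.1,"dy": -1.0,"twist": -1.8},
    {"dx": 1.7,"dy": -1.5,"twist": -2.7},
    {"dx": 2.2,"dy": -2.0,"twist": -3.6},
    {"dx": 2.8,"dy": -2.5,"twist": -4.5}
  ],
  "gripper": 0,
  "newtons": 30
}}

```text
validation failed for argument at $.st...
```

{"name": "jog_arm", "arguments": {
  "steps": [
    {"dx": 0.5,"dy": -0.5,"dz": 0.0,"twist": -0.9},
    {"dx": 1.1,"dy": -1.0,"dz": 0.0,"twist": -1.8},
    {"dx": 1.7,"dy": -1.5,"dz": 0.0,"twist": -2.7},
    {"dx": 2.2,"dy": -2.0,"dz": 0.0,"twist": -3.6},
    {"dx": 2.8,"dy": -2.5,"dz": 0.0,"twist": -4.5}
  ],
  "gripper": 0,
  "newtons": 30
}}

```text
t: 0.72
tool_pos: [0.3941, 0.431, 0.2296]
tool_rot: [-1.721, -2.627, 0.003]
contact_force: [-0.3, -0.1, -0.7]
opening: 0.0856
```

{"name": "jog_arm", "arguments": {
  "steps": [
    {"dx": 0.6,"dy": -0.5,"dz": 0.0,"twist": -0.9},
    {"dx": 1.2,"dy": -1.0,"dz": 0.0,"twist": -1.8},
    {"dx": 1.55,"dy": -1.38,"dz": 0.0,"twist": -2.24},
    {"dx": 1.55,"dy": -1.38,"dz": 0.0,"twist": -2.24}
  ]
}}

```text
t: 1.23
tool_pos: [0.4881, 0.3467, 0.2289]
tool_rot: [-2.201, -2.239, 0.005]
contact_force: [-0.7, 1.1, -0.8]
opening: 0.0855
```

```bash
python3 - <<'E'
from h import *
d=grab('wrist','w0'); o=ctrl.get_obs(); print(o['tool_pos'],o['tool_rot'],o['q'].round(2)); print(d['extrinsics'])
P=cloud(d); Q=P.reshape(-1,3); Q=Q[np.isfinite(Q[:,2])]
from scipy.optimize import least_squares
for y in(.348,.2634,.1784):
    B=Q[(np.hypot(Q[:,0]-.488,Q[:,1]-y)<.034)&(Q[:,2]>.078)&(Q[:,2]<.118)]
    if len(B)>50:
        f=lambda p:np.sqrt((B[:,0]-p[0])**2+(B[:,1]-p[1])**2+(B[:,2]-p[3])**2)-p[2]
        print(len(B),least_squares(f,[.488,y,.028,.09],loss='soft_l1',f_scale=.002).x.round(4))
E
```

```text
[0.48719971 0.34766641 0.22897275] [-2.19834243 -2.2403941   0.00446182] [ 0.49 -0.01  1.68  0.    1.47  0.48]
[[ 0.99984225  0.01762258  0.00221681  0.48773288]
 [ 0.01756516 -0.96255504 -0.27051666  0.41470069]
 [-0.0026334   0.27051293 -0.96271274  0.37186576]
 [ 0.          0.          0.          1.        ]]
1448 [0.488  0.349  0.0239 0.094 ]
2141 [0.4896 0.2638 0.0335 0.0798]
962 [0.4912 0.1791 0.0285 0.0909]
```

View pics/w0.png

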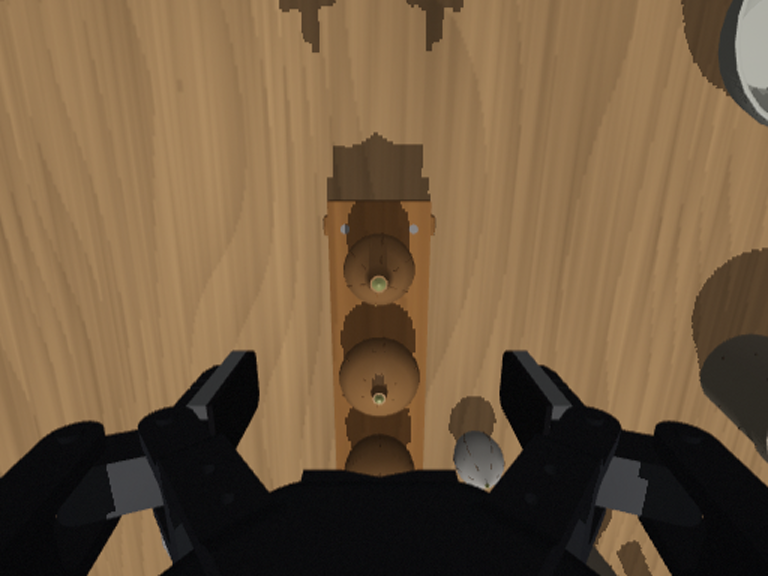

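Wrist view: narcissus at (379,268), centred between the jaws. The fits agree with the other cameras to about 1–2 mm, so I'm descending.

{"name": "jog_arm", "arguments": {
  "steps": [
    {"dx": 0.0,"dy": 0.01,"dz": -0.9,"twist": 0},
    {"dx": 0.0,"dy": 0.01,"dz": -1.7,"twist": 0},
    {"dx": 0.0,"dy": 0.01,"dz": -2.3,"twist": 0},
    {"dx": 0.0,"dy": 0.01,"dz": -2.67,"twist": 0},
    {"dx": 0.0,"dy": 0.01,"dz": -2.67,"twist": 0}
  ]
}}

```text
t: 1.9
tool_pos: [0.4844, 0.3483, 0.0661]
tool_rot: [-2.195, -2.241, 0.013]
contact_force: [-0.2, 1.1, -0.2]
opening: 0.0852
```

{"name": "jog_arm", "arguments": {
  "steps": [
    {"dx": 0,"dy": 0,"dz": 0,"twist": 0},
    {"dx": 0,"dy": 0,"dz": 0,"twist": 0},
    {"dx": 0,"dy": 0,"dz": 0,"twist": 0},
    {"dx": 0,"dy": 0,"dz": 0,"twist": 0},
    {"dx": 0,"dy": 0,"dz": 0,"twist": 0}
  ],
  "gripper": 255,
  "newtons": 30
}}

```text
t: 2.52
tool_pos: [0.4856, 0.349, 0.0679]
tool_rot: [-2.195, -2.242, 0.008]
contact_force: [0.0, 1.0, 6.5]
opening: 0.0491
```

```bash
python3 - <<'E'
from h import *
grab('scene','s1');grab('wrist','w1'); o=ctrl.get_obs(); print(o)
E
```

```text
{'t': 2.625, 'q': array([0.49760492, 0.14704596, 1.79866282, 0.00271922, 1.20183781,
       0.47569048]), 'dq': array([ 0.00069697, -0.00100307, -0.00104718,  0.00209057,  0.00210379,
       -0.00162789]), 'effort': array([-3.34029654e-01, -3.58157229e+01, -2.95116198e+01, -1.77836507e-01,
        1.25271035e-01, -2.94877689e-03]), 'tool_pos': array([0.48559611, 0.3490211 , 0.06791166]), 'tool_rot': array([-2.19515035, -2.24157397,  0.00775661]), 'contact_force': array([0.44215403, 1.01172937, 6.21581501]), 'wrist_torque': array([ 0.15702985, -0.0578356 , -0.02087748]), 'opening': 0.04926972358698787}
```

View pics/s1.png

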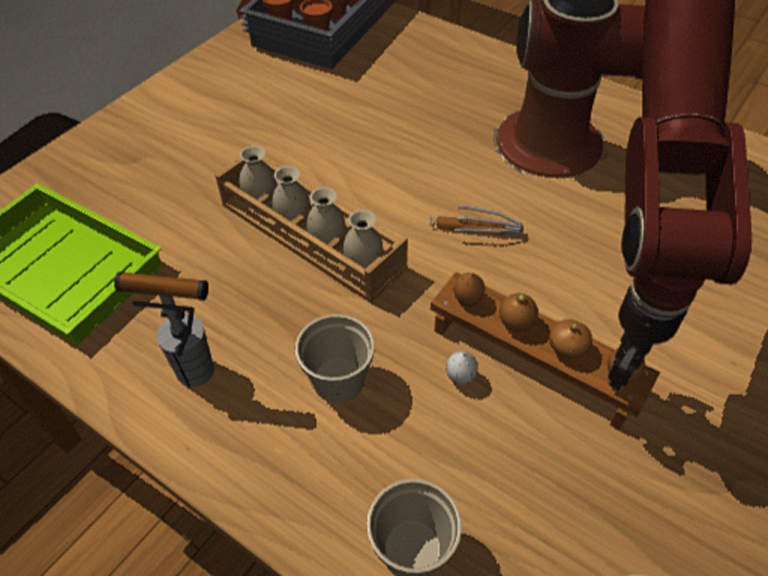

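Narcissus is gripped, with the opening at 49 mm as expected. Lifting it now.

{"name": "jog_arm", "arguments": {
  "steps": [
    {"dx": 0,"dy": 0,"dz": 0.2,"twist": 0},
    {"dx": 0,"dy": 0,"dz": 0.6,"twist": 0},
    {"dx": 0,"dy": 0,"dz": 1.1,"twist": 0},
    {"dx": 0,"dy": 0,"dz": 1.6,"twist": 0},
    {"dx": 0,"dy": 0,"dz": 2.0,"twist": 0}
  ]
}}

```text
t: 3.25
tool_pos: [0.4854, 0.3488, 0.1893]
tool_rot: [-2.195, -2.241, 0.008]
contact_force: [0.2, 0.4, -0.2]
opening: 0.0492
```

```bash
python3 - <<'E'
from h import *
grab('wrist','w2'); o=ctrl.get_obs(); print(o['tool_pos'],o['opening'],o['contact_force'])
E
```

```text
[0.4870326  0.34976837 0.19323113] 0.04882668539287093 [1.25819545 1.16945947 2.3930474 ]
```

View pics/w2.png

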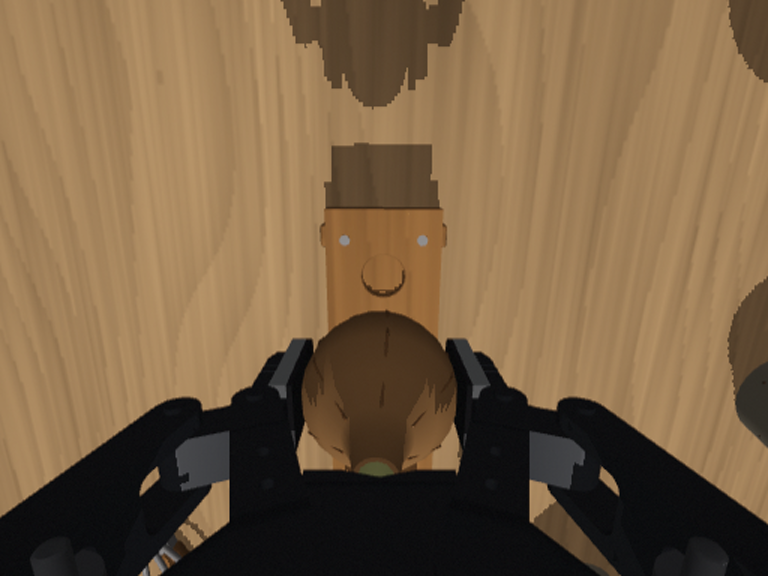

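{"name": "jog_arm", "arguments": {
  "steps": [
    {"dx": 0,"dy": -0.2,"dz": 0.3,"twist": 0},
    {"dx": 0,"dy": -0.7,"dz": 0.6,"twist": 0},
    {"dx": 0,"dy": -1.3,"dz": 0.7,"twist": -0.1},
    {"dx": 0.1,"dy": -2.0,"dz": 0.7,"twist": -0.2},
    {"dx": 0.1,"dy": -2.7,"dz": 0.7,"twist": -0.3}
  ]
}}

```text
t: 3.92
tool_pos: [0.4926, 0.1858, 0.2352]
tool_rot: [-2.255, -2.184, 0.0]
contact_force: [0.6, -1.2, -0.4]
opening: 0.0493
```

{"name": "jog_arm", "arguments": {
  "steps": [
    {"dx": 0,"dy": -0.7,"dz": 0,"twist": 0},
    {"dx": 0,"dy": -1.5,"dz": 0,"twist": -0.1},
    {"dx": 0,"dy": -2.3,"dz": 0,"twist": -0.2},
    {"dx": 0,"dy": -3.0,"dz": 0,"twist": -0.25},
    {"dx": 0,"dy": -3.5,"dz": 0,"twist": -0.25}
  ]
}}

```text
t: 4.55
tool_pos: [0.4916, -0.0264, 0.235]
tool_rot: [-2.304, -2.132, 0.002]
contact_force: [-0.0, 0.5, -1.0]
opening: 0.0492
```

{"name": "jog_arm", "arguments": {
  "steps": [
    {"dx": 0.03,"dy": -0.6,"dz": 0,"twist": 0},
    {"dx": 0.06,"dy": -1.1,"dz": -0.2,"twist": 0},
    {"dx": 0.06,"dy": -1.38,"dz": -0.6,"twist": 0},
    {"dx": 0.06,"dy": -1.38,"dz": -0.9,"twist": 0},
    {"dx": 0.06,"dy": -1.38,"dz": -0.9,"twist": 0}
  ]
}}

```text
t: 5.18
tool_pos: [0.4936, -0.1085, 0.1787]
tool_rot: [-2.301, -2.128, 0.005]
contact_force: [0.4, 0.3, 0.2]
opening: 0.0492
```

```bash
python3 - <<'E'
from h import *
d=grab('scene','s3');o=ctrl.get_obs(); print(o['tool_pos'],o['opening'],o['contact_force'])
cv2.imwrite('pics/s3c.png',cv2.resize(d['frame'][60:240,120:360,::-1],None,fx=3,fy=3,interpolation=cv2.INTER_CUBIC))
E
```

```text
[ 0.49453605 -0.10852841  0.1801886 ] 0.04899020382325425 [ 0.29655559  0.51272318 -0.80580101]
```

View pics/s3c.png

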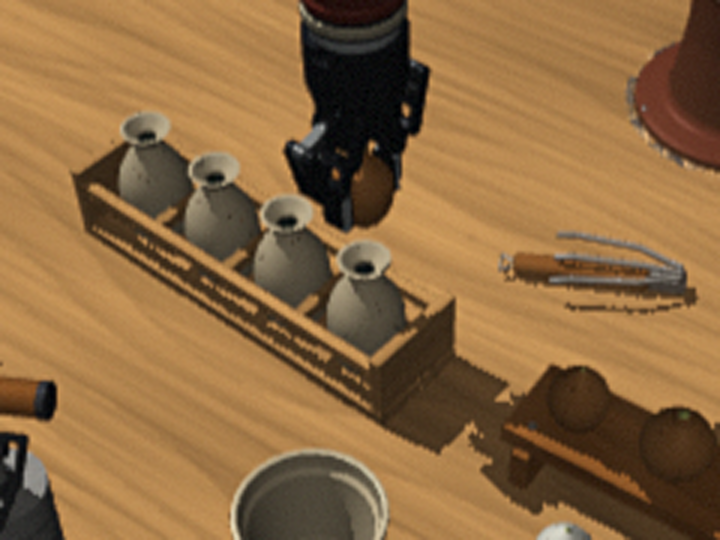

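The bulb hangs above the leftmost vase, in line with it. Lowering gently.

{"name": "jog_arm", "arguments": {
  "steps": [
    {"dx": 0.01,"dy": -0.01,"dz": -0.3,"twist": 0},
    {"dx": 0.01,"dy": -0.01,"dz": -0.6,"twist": 0},
    {"dx": 0.01,"dy": -0.01,"dz": -0.75,"twist": 0},
    {"dx": 0.01,"dy": -0.01,"dz": -0.82,"twist": 0},
    {"dx": 0.01,"dy": -0.01,"dz": -0.86,"twist": 0}
  ]
}}

```text
t: 5.85
tool_pos: [0.4953, -0.1091, 0.1285]
tool_rot: [-2.302, -2.131, 0.003]
contact_force: [0.1, -0.2, -0.8]
opening: 0.0487
```

{"name": "jog_arm", "arguments": {
  "steps": [
    {"dx": 0,"dy": 0,"dz": -0.02,"twist": 0},
    {"dx": 0,"dy": 0,"dz": -0.02,"twist": 0},
    {"dx": 0,"dy": 0,"dz": -0.02,"twist": 0}
  ]
}}

```text
t: 6.22
tool_pos: [0.4955, -0.1092, 0.1277]
tool_rot: [-2.302, -2.131, 0.002]
contact_force: [0.4, -0.5, 0.1]
opening: 0.0493
```

{"name": "jog_arm", "arguments": {
  "steps": [
    {"dx": 0,"dy": 0,"dz": -0.03,"twist": 0},
    {"dx": 0,"dy": 0,"dz": -0.06,"twist": 0},
    {"dx": 0,"dy": 0,"dz": -0.06,"twist": 0}
  ]
}}

```text
t: 6.6
tool_pos: [0.4961, -0.109, 0.1264]
tool_rot: [-2.302, -2.131, 0.001]
contact_force: [-4.7, 3.9, 10.7]
opening: 0.0491
```

{"name": "jog_arm", "arguments": {
  "steps": [
    {"dx": 0,"dy": 0,"dz": 0,"twist": 0},
    {"dx": 0,"dy": 0,"dz": 0,"twist": 0},
    {"dx": 0,"dy": 0,"dz": 0,"twist": 0},
    {"dx": 0,"dy": 0,"dz": 0,"twist": 0}
  ],
  "gripper": 0
}}

```text
t: 7.1
tool_pos: [0.4959, -0.109, 0.1261]
tool_rot: [-2.302, -2.131, 0.001]
contact_force: [-1.3, -0.3, 0.9]
opening: 0.0852
```

{"name": "jog_arm", "arguments": {
  "steps": [
    {"dx": 0,"dy": 0,"dz": 0.2,"twist": 0},
    {"dx": 0,"dy": 0,"dz": 0.8,"twist": 0},
    {"dx": 0,"dy": 0,"dz": 1.4,"twist": 0},
    {"dx": 0,"dy": 0,"dz": 1.8,"twist": 0},
    {"dx": 0,"dy": 0.3,"dz": 1.9,"twist": 0}
  ]
}}

```text
t: 7.72
tool_pos: [0.4969, -0.0913, 0.243]
tool_rot: [-2.307, -2.132, -0.002]
contact_force: [0.7, 0.1, 0.3]
opening: 0.0852
```

```bash
python3 - <<'E'
from h import *
d=grab('wrist','w4');d=grab('scene','s4');o=ctrl.get_obs(); print(o['tool_pos'],o['tool_rot'],o['opening'],o['contact_force'])
a=cv2.imread('pics/w4.png');b=cv2.imread('pics/s4.png');cv2.imwrite('pics/c4.png',np.hstack([cv2.resize(a,(400,300)),cv2.resize(b,(400,300))]))
E
```

```text
[ 0.49606616 -0.08948598  0.24078547] [-2.30079230e+00 -2.13352341e+00 -3.40918353e-04] 0.08543443216906008 [-0.30249845 -0.08110687 -0.349755  ]
```

View pics/c4.png

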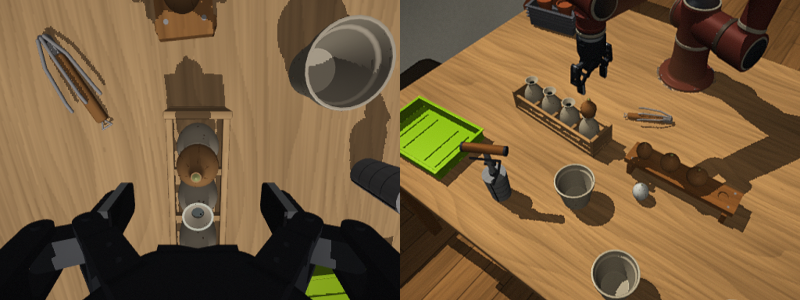

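{"name": "jog_arm", "arguments": {
  "steps": [
    {"dx": 0,"dy": 0.6,"dz": 0,"twist": 0.1},
    {"dx": 0,"dy": 1.4,"dz": 0,"twist": 0.2},
    {"dx": 0,"dy": 2.3,"dz": 0,"twist": 0.3},
    {"dx": -0.1,"dy": 3.2,"dz": 0,"twist": 0.4},
    {"dx": -0.1,"dy": 4.1,"dz": 0,"twist": 0.55}
  ]
}}

```text
t: 8.45
tool_pos: [0.4886, 0.1584, 0.239]
tool_rot: [-2.193, -2.242, 0.003]
contact_force: [0.5, -0.8, -0.5]
opening: 0.0855
```

{"name": "jog_arm", "arguments": {
  "steps": [
    {"dx": 0,"dy": 0.9,"dz": 0,"twist": 0},
    {"dx": 0,"dy": 1.5,"dz": 0,"twist": 0},
    {"dx": 0,"dy": 1.75,"dz": -0.2,"twist": 0},
    {"dx": 0,"dy": 1.75,"dz": -0.9,"twist": 0},
    {"dx": 0,"dy": 1.75,"dz": -1.4,"twist": 0}
  ]
}}

```text
t: 9.07
tool_pos: [0.4871, 0.2625, 0.1511]
tool_rot: [-2.192, -2.241, 0.01]
contact_force: [-0.8, -0.1, 0.7]
opening: 0.085
```

{"name": "jog_arm", "arguments": {
  "steps": [
    {"dx": 0,"dy": 0,"dz": 0,"twist": 0}
  ]
}}

```text
t: 9.2
tool_pos: [0.4844, 0.2609, 0.1465]
tool_rot: [-2.191, -2.238, 0.022]
contact_force: [0.1, 0.3, 0.2]
opening: 0.0853
```

{"name": "jog_arm", "arguments": {
  "steps": [
    {"dx": 0.07,"dy": 0.04,"dz": -0.5,"twist": 0},
    {"dx": 0.07,"dy": 0.04,"dz": -0.9,"twist": 0},
    {"dx": 0.07,"dy": 0.04,"dz": -1.2,"twist": 0},
    {"dx": 0.07,"dy": 0.04,"dz": -1.37,"twist": 0},
    {"dx": 0.07,"dy": 0.04,"dz": -1.37,"twist": 0}
  ]
}}

```text
t: 9.82
tool_pos: [0.4884, 0.2631, 0.064]
tool_rot: [-2.191, -2.238, 0.023]
contact_force: [0.5, -1.2, 1.0]
opening: 0.0851
```

{"name": "jog_arm", "arguments": {
  "steps": [
    {"dx": 0,"dy": 0,"dz": 0,"twist": 0},
    {"dx": 0,"dy": 0,"dz": 0,"twist": 0},
    {"dx": 0,"dy": 0,"dz": 0,"twist": 0},
    {"dx": 0,"dy": 0,"dz": 0,"twist": 0},
    {"dx": 0,"dy": 0,"dz": 0,"twist": 0}
  ],
  "gripper": 255,
  "newtons": 30
}}

```text
t: 10.45
tool_pos: [0.4893, 0.2634, 0.0654]
tool_rot: [-2.191, -2.239, 0.02]
contact_force: [-1.1, -0.2, 5.5]
opening: 0.0614
```

{"name": "jog_arm", "arguments": {
  "steps": [
    {"dx": 0,"dy": 0,"dz": 0.2,"twist": 0},
    {"dx": 0,"dy": 0,"dz": 0.6,"twist": 0},
    {"dx": 0,"dy": 0,"dz": 1.0,"twist": 0},
    {"dx": 0,"dy": 0,"dz": 1.3,"twist": 0},
    {"dx": 0,"dy": 0,"dz": 1.3,"twist": 0}
  ]
}}

```text
t: 11.08
tool_pos: [0.4903, 0.2638, 0.1453]
tool_rot: [-2.192, -2.24, 0.015]
contact_force: [-0.2, 0.0, -0.9]
opening: 0.0611
```

```bash
cat > look.py <<'E'
from h import *
import sys
t=sys.argv[1]
grab('wrist','w'+t);grab('scene','s'+t);o=ctrl.get_obs(); print(o['t'],o['tool_pos'],o['tool_rot'],o['opening'],o['contact_force'])
a=cv2.imread(f'pics/w{t}.png');b=cv2.imread(f'pics/s{t}.png')[60:460,200:733];cv2.imwrite(f'pics/c{t}.png',np.hstack([cv2.resize(a,(400,300)),cv2.resize(b,(400,300))]))
E
python3 look.py 5
```

```text
11.175 [0.48887717 0.26330085 0.14277906] [-2.1908311  -2.23834238  0.02139073] 0.06146855765491399 [ 0.9261298   0.17485236 -0.5348483 ]
```

View pics/c5.png

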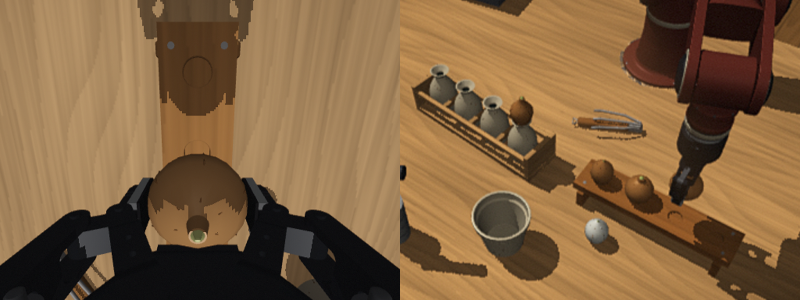

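{"name": "jog_arm", "arguments": {
  "steps": [
    {"dx": 0,"dy": 0,"dz": 0.4,"twist": 0},
    {"dx": 0,"dy": -0.1,"dz": 1.0,"twist": 0},
    {"dx": 0,"dy": -0.6,"dz": 1.5,"twist": 0},
    {"dx": 0,"dy": -1.2,"dz": 1.6,"twist": -0.1},
    {"dx": 0,"dy": -1.8,"dz": 1.6,"twist": -0.2}
  ]
}}

```text
t: 11.8
tool_pos: [0.4887, 0.1543, 0.2383]
tool_rot: [-2.229, -2.199, 0.022]
contact_force: [0.1, 0.5, -0.8]
opening: 0.0608
```

{"name": "jog_arm", "arguments": {
  "steps": [
    {"dx": 0,"dy": -0.7,"dz": 0,"twist": 0},
    {"dx": 0,"dy": -1.5,"dz": 0,"twist": -0.1},
    {"dx": 0,"dy": -2.3,"dz": 0,"twist": -0.2},
    {"dx": 0,"dy": -3.1,"dz": 0,"twist": -0.3},
    {"dx": 0,"dy": -3.9,"dz": 0,"twist": -0.35}
  ]
}}

```text
t: 12.42
tool_pos: [0.4878, -0.081, 0.2366]
tool_rot: [-2.294, -2.128, 0.023]
contact_force: [0.7, -0.2, -0.8]
opening: 0.0611
```

{"name": "jog_arm", "arguments": {
  "steps": [
    {"dx": 0,"dy": -0.7,"dz": 0,"twist": 0},
    {"dx": 0,"dy": -1.4,"dz": 0,"twist": 0},
    {"dx": 0,"dy": -1.8,"dz": 0,"twist": 0},
    {"dx": 0,"dy": -1.89,"dz": -0.1,"twist": 0},
    {"dx": 0,"dy": -1.89,"dz": -0.3,"twist": 0}
  ]
}}

```text
t: 13.05
tool_pos: [0.4877, -0.194, 0.2174]
tool_rot: [-2.293, -2.127, 0.023]
contact_force: [0.0, -0.8, -0.9]
opening: 0.0612
```

{"name": "jog_arm", "arguments": {
  "steps": [
    {"dx": 0,"dy": 0,"dz": -0.3,"twist": 0},
    {"dx": 0,"dy": 0,"dz": -0.6,"twist": 0},
    {"dx": 0,"dy": 0,"dz": -0.8,"twist": 0},
    {"dx": 0,"dy": 0,"dz": -0.8,"twist": 0}
  ]
}}

```text
t: 13.55
tool_pos: [0.4869, -0.1933, 0.1677]
tool_rot: [-2.291, -2.126, 0.024]
contact_force: [-0.6, -0.2, -0.3]
opening: 0.0616
```

{"name": "jog_arm", "arguments": {
  "steps": [
    {"dx": 0,"dy": 0,"dz": -0.25,"twist": 0},
    {"dx": 0,"dy": 0,"dz": -0.5,"twist": 0},
    {"dx": 0,"dy": 0,"dz": -0.62,"twist": 0},
    {"dx": 0,"dy": 0,"dz": -0.7,"twist": 0},
    {"dx": 0,"dy": 0,"dz": -0.7,"twist": 0}
  ]
}}

```text
t: 14.18
tool_pos: [0.4874, -0.1935, 0.126]
tool_rot: [-2.292, -2.126, 0.024]
contact_force: [1.6, 0.3, -0.3]
opening: 0.0611
```

```bash
python3 look.py 6
```

```text
14.275 [ 0.48727852 -0.19347104  0.1261528 ] [-2.29145554 -2.12654528  0.02384984] 0.06111026147613655 [ 1.20492455 -0.44551176 -0.37581156]
```

View pics/c6.png

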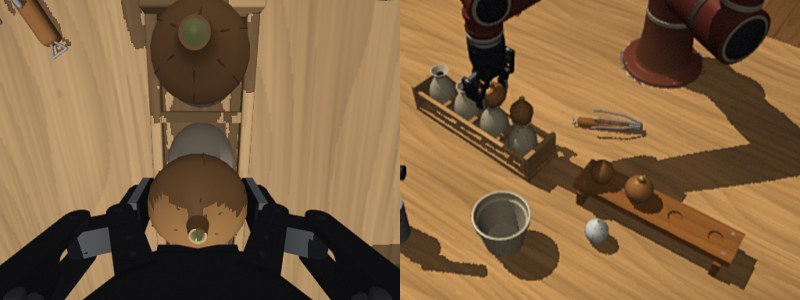

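{"name": "jog_arm", "arguments": {
  "steps": [
    {"dx": 0,"dy": 0,"dz": -0.03,"twist": 0},
    {"dx": 0,"dy": 0,"dz": -0.05,"twist": 0},
    {"dx": 0,"dy": 0,"dz": -0.05,"twist": 0}
  ]
}}

```text
t: 14.65
tool_pos: [0.4883, -0.1939, 0.1243]
tool_rot: [-2.293, -2.128, 0.022]
contact_force: [2.7, -0.7, 4.9]
opening: 0.061
```

{"name": "jog_arm", "arguments": {
  "steps": [
    {"dx": 0,"dy": 0,"dz": 0,"twist": 0},
    {"dx": 0,"dy": 0,"dz": 0,"twist": 0},
    {"dx": 0,"dy": 0,"dz": 0,"twist": 0},
    {"dx": 0,"dy": 0,"dz": 0,"twist": 0}
  ],
  "gripper": 0
}}

```text
t: 15.15
tool_pos: [0.4879, -0.1937, 0.1239]
tool_rot: [-2.293, -2.128, 0.023]
contact_force: [-0.5, 0.7, 0.2]
opening: 0.0855
```

{"name": "jog_arm", "arguments": {
  "steps": [
    {"dx": 0,"dy": 0,"dz": 0.2,"twist": 0},
    {"dx": 0,"dy": 0,"dz": 0.8,"twist": 0},
    {"dx": 0,"dy": 0,"dz": 1.4,"twist": 0},
    {"dx": 0,"dy": 0,"dz": 1.9,"twist": 0},
    {"dx": 0,"dy": 0,"dz": 1.9,"twist": 0}
  ]
}}

```text
t: 15.78
tool_pos: [0.4895, -0.1946, 0.2422]
tool_rot: [-2.298, -2.132, 0.019]
contact_force: [0.9, 0.2, 0.0]
opening: 0.0853
```

```bash
python3 look.py 7
```

```text
15.875 [ 0.48782439 -0.19371045  0.23785161] [-2.29298806 -2.12768917  0.02250075] 0.08531092378404939 [-0.71386794  0.42635554 -1.16720912]
```

View pics/c7.png

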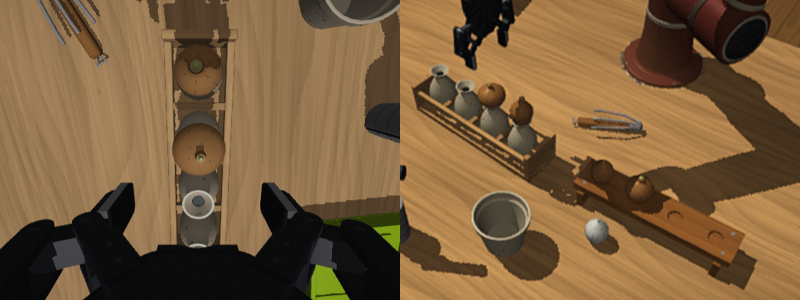

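Both bulbs stand upright, at (195,65) and (198,150) in the left half of the composite. Hyacinth next.

{"name": "jog_arm", "arguments": {
  "steps": [
    {"dx": 0,"dy": 0.5,"dz": 0,"twist": 0},
    {"dx": 0,"dy": 1.4,"dz": 0,"twist": 0.15},
    {"dx": 0,"dy": 2.3,"dz": 0,"twist": 0.3},
    {"dx": 0,"dy": 3.2,"dz": 0,"twist": 0.45},
    {"dx": 0,"dy": 4.1,"dz": 0,"twist": 0.56}
  ]
}}

```text
t: 16.5
tool_pos: [0.4866, 0.054, 0.2357]
tool_rot: [-2.185, -2.236, 0.027]
contact_force: [1.7, 0.2, 0.6]
opening: 0.0857
```

{"name": "jog_arm", "arguments": {
  "steps": [
    {"dx": 0.03,"dy": 0.8,"dz": 0,"twist": 0},
    {"dx": 0.06,"dy": 1.6,"dz": 0,"twist": 0},
    {"dx": 0.06,"dy": 2.07,"dz": 0,"twist": 0},
    {"dx": 0.06,"dy": 2.07,"dz": -0.3,"twist": 0},
    {"dx": 0.06,"dy": 2.07,"dz": -0.3,"twist": 0}
  ]
}}

```text
t: 17.12
tool_pos: [0.4882, 0.1773, 0.2138]
tool_rot: [-2.182, -2.234, 0.036]
contact_force: [0.5, -0.4, 0.4]
opening: 0.0853
```

```bash
python3 look.py 8; python3 - <<'E'
from h import *
from scipy.optimize import least_squares
d=dict(np.load('pics/w8.npz'));P=cloud(d); Q=P.reshape(-1,3); Q=Q[np.isfinite(Q[:,2])]
for y in(.1784,.0931):
    B=Q[(np.hypot(Q[:,0]-.488,Q[:,1]-y)<.034)&(Q[:,2]>.078)&(Q[:,2]<.118)]
    if len(B)>50:
        f=lambda p:np.sqrt((B[:,0]-p[0])**2+(B[:,1]-p[1])**2+(B[:,2]-p[3])**2)-p[2]
        print(len(B),least_squares(f,[.488,y,.028,.09],loss='soft_l1',f_scale=.002).x.round(4))
E
```

```text
17.225 [0.48957383 0.17712065 0.21625936] [-2.18520498 -2.23408716  0.03042318] 0.08503001275527851 [-0.17816586  0.21096997 -0.19592167]
2202 [0.4911 0.1788 0.0289 0.0904]
1445 [0.4927 0.0936 0.0237 0.0921]
```

View pics/c8.png

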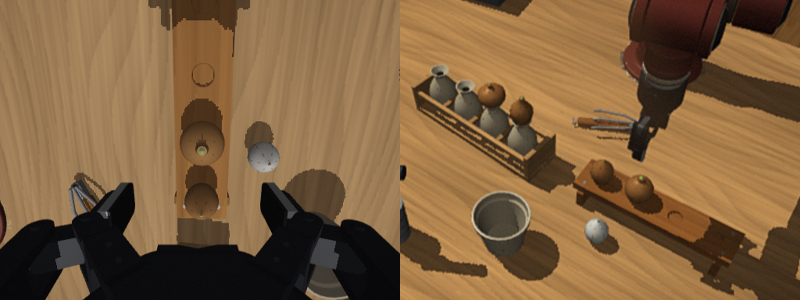

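{"name": "jog_arm", "arguments": {
  "steps": [
    {"dx": 0.02,"dy": 0.03,"dz": -0.8,"twist": 0},
    {"dx": 0.02,"dy": 0.03,"dz": -1.6,"twist": 0},
    {"dx": 0.02,"dy": 0.03,"dz": -2.2,"twist": 0},
    {"dx": 0.02,"dy": 0.03,"dz": -2.48,"twist": 0},
    {"dx": 0.02,"dy": 0.03,"dz": -2.48,"twist": 0}
  ]
}}

```text
t: 17.85
tool_pos: [0.4905, 0.1783, 0.0669]
tool_rot: [-2.186, -2.232, 0.033]
contact_force: [0.0, -0.2, 0.4]
opening: 0.0854
```

{"name": "jog_arm", "arguments": {
  "steps": [
    {"dx": 0,"dy": 0,"dz": 0,"twist": 0},
    {"dx": 0,"dy": 0,"dz": 0,"twist": 0},
    {"dx": 0,"dy": 0,"dz": 0,"twist": 0},
    {"dx": 0,"dy": 0,"dz": 0,"twist": 0},
    {"dx": 0,"dy": 0,"dz": 0,"twist": 0}
  ],
  "gripper": 255,
  "newtons": 30
}}

```text
t: 18.48
tool_pos: [0.4921, 0.1785, 0.0692]
tool_rot: [-2.187, -2.234, 0.028]
contact_force: [-0.6, -0.9, 7.1]
opening: 0.0571
```

{"name": "jog_arm", "arguments": {
  "steps": [
    {"dx": 0,"dy": 0,"dz": 0.2,"twist": 0},
    {"dx": 0,"dy": 0,"dz": 0.6,"twist": 0},
    {"dx": 0,"dy": 0,"dz": 1.0,"twist": 0},
    {"dx": 0,"dy": 0,"dz": 1.3,"twist": 0},
    {"dx": 0,"dy": 0,"dz": 1.3,"twist": 0}
  ]
}}

```text
t: 19.1
tool_pos: [0.4932, 0.1788, 0.1492]
tool_rot: [-2.189, -2.236, 0.023]
contact_force: [0.2, 0.1, -0.8]
opening: 0.057
```

```bash
python3 look.py 9
```

```text
19.2 [0.49167196 0.17848108 0.14663207] [-2.18676929 -2.2339591   0.02907859] 0.05743656323889372 [-0.45846941 -0.93617856 -1.42135682]
```

View pics/c9.png

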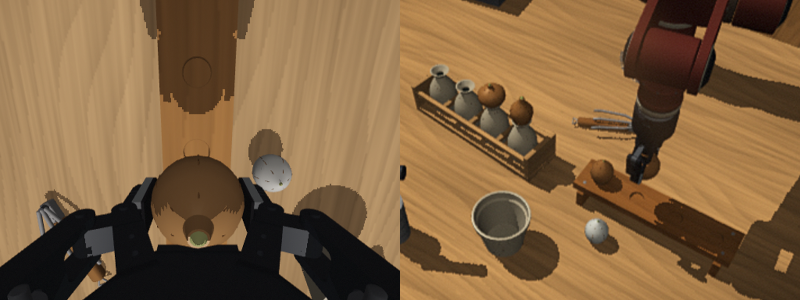

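{"name": "jog_arm", "arguments": {
  "steps": [
    {"dx": 0,"dy": 0,"dz": 0.4,"twist": 0},
    {"dx": 0,"dy": -0.1,"dz": 1.0,"twist": 0},
    {"dx": 0,"dy": -0.6,"dz": 1.6,"twist": 0},
    {"dx": 0,"dy": -1.2,"dz": 1.7,"twist": -0.1},
    {"dx": 0,"dy": -1.8,"dz": 1.7,"twist": -0.2}
  ]
}}

```text
t: 19.82
tool_pos: [0.4915, 0.0696, 0.2483]
tool_rot: [-2.225, -2.195, 0.029]
contact_force: [0.0, -0.3, -1.5]
opening: 0.0572
```

{"name": "jog_arm", "arguments": {
  "steps": [
    {"dx": 0,"dy": -0.7,"dz": 0,"twist": 0},
    {"dx": 0,"dy": -1.5,"dz": 0,"twist": -0.1},
    {"dx": -0.1,"dy": -2.3,"dz": 0,"twist": -0.2},
    {"dx": -0.1,"dy": -3.1,"dz": 0,"twist": -0.3},
    {"dx": -0.16,"dy": -3.9,"dz": 0,"twist": -0.36}
  ]
}}

```text
t: 20.45
tool_pos: [0.4811, -0.1657, 0.2466]
tool_rot: [-2.291, -2.122, 0.029]
contact_force: [0.3, 0.7, -1.2]
opening: 0.0573
```

dy to go is −0.112 m, i.e. −1.87 units.

{"name": "jog_arm", "arguments": {
  "steps": [
    {"dx": 0,"dy": -0.7,"dz": 0,"twist": 0},
    {"dx": 0,"dy": -1.4,"dz": 0,"twist": 0},
    {"dx": 0,"dy": -1.8,"dz": 0,"twist": 0},
    {"dx": 0.01,"dy": -1.87,"dz": -0.2,"twist": 0},
    {"dx": 0.01,"dy": -1.87,"dz": -0.5,"twist": 0}
  ]
}}

```text
t: 21.08
tool_pos: [0.4819, -0.2771, 0.2154]
tool_rot: [-2.29, -2.122, 0.029]
contact_force: [-0.2, 1.1, -1.9]
opening: 0.0569
```

{"name": "jog_arm", "arguments": {
  "steps": [
    {"dx": 0,"dy": 0,"dz": -0.3,"twist": 0},
    {"dx": 0,"dy": 0,"dz": -0.6,"twist": 0},
    {"dx": 0,"dy": 0,"dz": -0.8,"twist": 0},
    {"dx": 0,"dy": 0,"dz": -0.8,"twist": 0}
  ]
}}

```text
t: 21.58
tool_pos: [0.4813, -0.2764, 0.1658]
tool_rot: [-2.288, -2.121, 0.029]
contact_force: [-0.8, -0.1, -1.0]
opening: 0.0572
```

{"name": "jog_arm", "arguments": {
  "steps": [
    {"dx": 0.01,"dy": -0.02,"dz": -0.25,"twist": 0},
    {"dx": 0.01,"dy": -0.02,"dz": -0.45,"twist": 0},
    {"dx": 0.01,"dy": -0.02,"dz": -0.55,"twist": 0},
    {"dx": 0.01,"dy": -0.02,"dz": -0.62,"twist": 0},
    {"dx": 0.01,"dy": -0.02,"dz": -0.62,"twist": 0}
  ]
}}

```text
t: 22.2
tool_pos: [0.4821, -0.2779, 0.1289]
tool_rot: [-2.289, -2.121, 0.029]
contact_force: [-0.4, -1.6, 0.0]
opening: 0.0571
```

{"name": "jog_arm", "arguments": {
  "steps": [
    {"dx": 0,"dy": 0,"dz": -0.02,"twist": 0},
    {"dx": 0,"dy": 0,"dz": -0.04,"twist": 0},
    {"dx": 0,"dy": 0,"dz": -0.04,"twist": 0}
  ]
}}

```text
t: 22.58
tool_pos: [0.4825, -0.2785, 0.1276]
tool_rot: [-2.29, -2.122, 0.029]
contact_force: [-1.1, -1.2, 4.3]
opening: 0.057
```

Seated: 4.3 N of contact at the expected height (0.1276 m). Releasing.

{"name": "jog_arm", "arguments": {
  "steps": [
    {"dx": 0,"dy": 0,"dz": 0,"twist": 0},
    {"dx": 0,"dy": 0,"dz": 0,"twist": 0},
    {"dx": 0,"dy": 0,"dz": 0,"twist": 0},
    {"dx": 0,"dy": 0,"dz": 0,"twist": 0}
  ],
  "gripper": 0
}}

```text
t: 23.08
tool_pos: [0.4824, -0.2783, 0.1273]
tool_rot: [-2.289, -2.122, 0.03]
contact_force: [-0.1, -0.5, -1.2]
opening: 0.0852
```

{"name": "jog_arm", "arguments": {
  "steps": [
    {"dx": 0,"dy": 0,"dz": 0.2,"twist": 0},
    {"dx": 0,"dy": 0,"dz": 0.8,"twist": 0},
    {"dx": 0,"dy": 0,"dz": 1.4,"twist": 0},
    {"dx": 0,"dy": 0,"dz": 1.9,"twist": 0},
    {"dx": 0,"dy": 0,"dz": 1.9,"twist": 0}
  ]
}}

```text
t: 23.7
tool_pos: [0.4839, -0.2794, 0.2457]
tool_rot: [-2.295, -2.127, 0.027]
contact_force: [0.0, -0.6, 0.4]
opening: 0.0854
```

```bash
python3 look.py 10
```

```text
23.8 [ 0.48233622 -0.27822029  0.24123817] [-2.28967857 -2.12197606  0.02940521] 0.0855936231219419 [ 0.11222326 -0.73144949 -0.58960428]
```

View pics/c10.png

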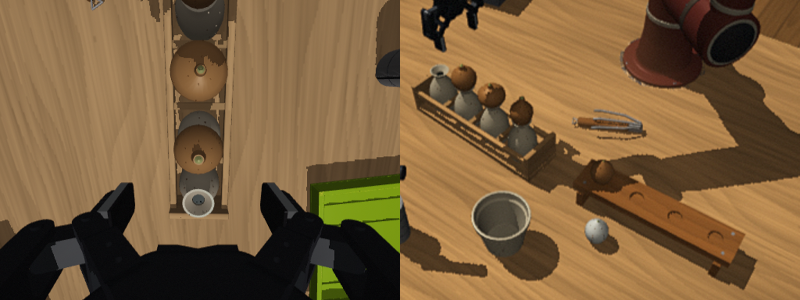

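Three bulbs stand in their cups, upright. Now the last brown one, the tulip on the rack at (603,172) in the composite; the white look-alike is on the bench at (596,231).

{"name": "jog_arm", "arguments": {
  "steps": [
    {"dx": 0,"dy": 0.5,"dz": 0,"twist": 0},
    {"dx": 0,"dy": 1.4,"dz": 0,"twist": 0.15},
    {"dx": 0.1,"dy": 2.3,"dz": 0,"twist": 0.3},
    {"dx": 0.1,"dy": 3.2,"dz": 0,"twist": 0.45},
    {"dx": 0.16,"dy": 4.1,"dz": 0,"twist": 0.56}
  ]
}}

```text
t: 24.42
tool_pos: [0.4907, -0.0304, 0.2391]
tool_rot: [-2.182, -2.23, 0.033]
contact_force: [1.5, -0.4, -1.0]
opening: 0.0854
```

{"name": "jog_arm", "arguments": {
  "steps": [
    {"dx": 0.02,"dy": 0.8,"dz": 0,"twist": 0},
    {"dx": 0.02,"dy": 1.6,"dz": 0,"twist": 0},
    {"dx": 0.02,"dy": 2.06,"dz": 0,"twist": 0},
    {"dx": 0.02,"dy": 2.06,"dz": -0.3,"twist": 0},
    {"dx": 0.02,"dy": 2.06,"dz": -0.3,"twist": 0}
  ]
}}

```text
t: 25.05
tool_pos: [0.49, 0.0925, 0.2172]
tool_rot: [-2.179, -2.227, 0.041]
contact_force: [0.7, -0.4, -0.2]
opening: 0.0857
```

```bash
python3 look.py 11
```

```text
25.15 [0.49130826 0.0922047  0.21961359] [-2.18215704 -2.22748893  0.0366952 ] 0.08527549349347217 [ 0.40113259 -0.07219912 -0.31723479]
```

View pics/c11.png

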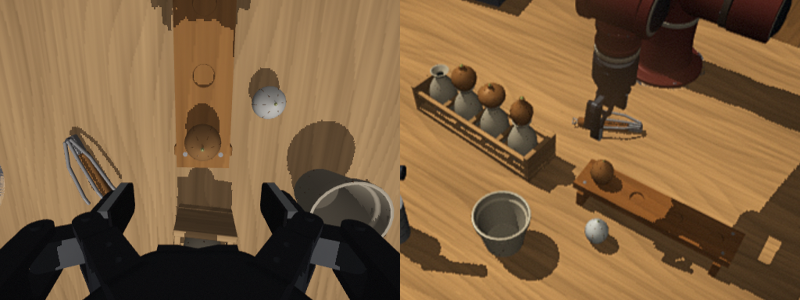

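{"name": "jog_arm", "arguments": {
  "steps": [
    {"dx": 0.01,"dy": 0.02,"dz": -0.8,"twist": 0},
    {"dx": 0.01,"dy": 0.02,"dz": -1.6,"twist": 0},
    {"dx": 0.01,"dy": 0.02,"dz": -2.2,"twist": 0},
    {"dx": 0.01,"dy": 0.02,"dz": -2.56,"twist": 0},
    {"dx": 0.01,"dy": 0.02,"dz": -2.56,"twist": 0}
  ]
}}

```text
t: 25.78
tool_pos: [0.4905, 0.0924, 0.0642]
tool_rot: [-2.182, -2.224, 0.042]
contact_force: [0.1, -0.4, -0.1]
opening: 0.0856
```

{"name": "jog_arm", "arguments": {
  "steps": [
    {"dx": 0,"dy": 0,"dz": 0,"twist": 0},
    {"dx": 0,"dy": 0,"dz": 0,"twist": 0},
    {"dx": 0,"dy": 0,"dz": 0,"twist": 0},
    {"dx": 0,"dy": 0,"dz": 0,"twist": 0},
    {"dx": 0,"dy": 0,"dz": 0,"twist": 0}
  ],
  "gripper": 255,
  "newtons": 30
}}

```text
t: 26.4
tool_pos: [0.4917, 0.0923, 0.0658]
tool_rot: [-2.183, -2.225, 0.039]
contact_force: [-1.2, -1.3, 5.3]
opening: 0.047
```

{"name": "jog_arm", "arguments": {
  "steps": [
    {"dx": 0,"dy": 0,"dz": 0.2,"twist": 0},
    {"dx": 0,"dy": 0,"dz": 0.6,"twist": 0},
    {"dx": 0,"dy": 0,"dz": 1.0,"twist": 0},
    {"dx": 0,"dy": 0,"dz": 1.3,"twist": 0},
    {"dx": 0,"dy": 0,"dz": 1.3,"twist": 0}
  ]
}}

```text
t: 27.02
tool_pos: [0.4927, 0.0924, 0.1457]
tool_rot: [-2.185, -2.227, 0.035]
contact_force: [0.9, -0.3, -0.8]
opening: 0.0472
```

```bash
python3 look.py 12
```

```text
27.125 [0.49124834 0.09232978 0.1432283 ] [-2.18276306 -2.22503755  0.03997597] 0.04737062284734772 [-0.5662533   0.52225892 -0.79848527]
```

View pics/c12.png

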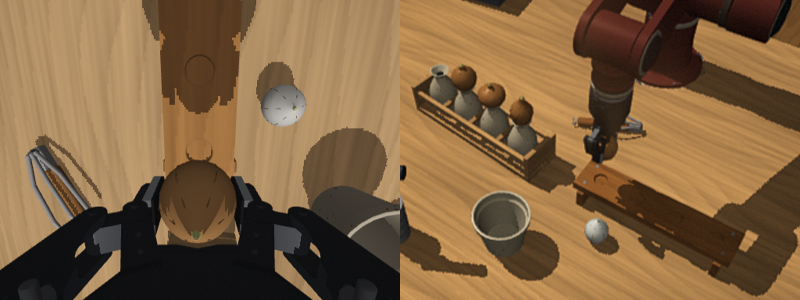

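{"name": "jog_arm", "arguments": {
  "steps": [
    {"dx": 0,"dy": 0,"dz": 0.4,"twist": 0},
    {"dx": 0,"dy": -0.1,"dz": 1.0,"twist": 0},
    {"dx": 0,"dy": -0.6,"dz": 1.6,"twist": 0},
    {"dx": 0,"dy": -1.2,"dz": 1.7,"twist": -0.1},
    {"dx": 0,"dy": -1.8,"dz": 1.7,"twist": -0.2}
  ]
}}

```text
t: 27.75
tool_pos: [0.4911, -0.0166, 0.2449]
tool_rot: [-2.221, -2.186, 0.039]
contact_force: [0.7, 0.5, -0.6]
opening: 0.0469
```

{"name": "jog_arm", "arguments": {
  "steps": [
    {"dx": 0,"dy": -0.7,"dz": 0,"twist": 0},
    {"dx": 0,"dy": -1.5,"dz": 0,"twist": -0.1},
    {"dx": -0.1,"dy": -2.3,"dz": 0,"twist": -0.2},
    {"dx": -0.2,"dy": -3.1,"dz": 0,"twist": -0.3},
    {"dx": -0.26,"dy": -3.9,"dz": 0,"twist": -0.36}
  ]
}}

```text
t: 28.38
tool_pos: [0.4745, -0.2517, 0.2431]
tool_rot: [-2.286, -2.112, 0.039]
contact_force: [0.7, -0.3, -0.2]
opening: 0.0471
```

{"name": "jog_arm", "arguments": {
  "steps": [
    {"dx": 0,"dy": -0.7,"dz": 0,"twist": 0},
    {"dx": 0,"dy": -1.4,"dz": 0,"twist": 0},
    {"dx": 0.01,"dy": -1.8,"dz": 0,"twist": 0},
    {"dx": 0.02,"dy": -1.87,"dz": -0.2,"twist": 0},
    {"dx": 0.02,"dy": -1.87,"dz": -0.5,"twist": 0}
  ]
}}

```text
t: 29.0
tool_pos: [0.476, -0.3631, 0.2119]
tool_rot: [-2.285, -2.113, 0.038]
contact_force: [-0.4, -0.2, -0.8]
opening: 0.0471
```

{"name": "jog_arm", "arguments": {
  "steps": [
    {"dx": 0,"dy": 0,"dz": -0.3,"twist": 0},
    {"dx": 0,"dy": 0,"dz": -0.6,"twist": 0},
    {"dx": 0,"dy": 0,"dz": -0.8,"twist": 0},
    {"dx": 0,"dy": 0,"dz": -0.8,"twist": 0}
  ]
}}

```text
t: 29.5
tool_pos: [0.4755, -0.3623, 0.1624]
tool_rot: [-2.283, -2.111, 0.038]
contact_force: [0.2, -0.0, -0.5]
opening: 0.0473
```

{"name": "jog_arm", "arguments": {
  "steps": [
    {"dx": 0,"dy": -0.02,"dz": -0.25,"twist": 0},
    {"dx": 0,"dy": -0.02,"dz": -0.45,"twist": 0},
    {"dx": 0,"dy": -0.02,"dz": -0.55,"twist": 0},
    {"dx": 0,"dy": -0.02,"dz": -0.61,"twist": 0},
    {"dx": 0,"dy": -0.02,"dz": -0.61,"twist": 0}
  ]
}}

```text
t: 30.12
tool_pos: [0.4756, -0.3637, 0.1259]
tool_rot: [-2.284, -2.111, 0.038]
contact_force: [0.2, -0.0, -0.2]
opening: 0.0472
```

{"name": "jog_arm", "arguments": {
  "steps": [
    {"dx": 0,"dy": 0,"dz": -0.02,"twist": 0},
    {"dx": 0,"dy": 0,"dz": -0.04,"twist": 0},
    {"dx": 0,"dy": 0,"dz": -0.04,"twist": 0}
  ]
}}

```text
t: 30.5
tool_pos: [0.4758, -0.3643, 0.1247]
tool_rot: [-2.285, -2.112, 0.039]
contact_force: [-3.0, -1.3, 5.0]
opening: 0.0471
```

{"name": "jog_arm", "arguments": {
  "steps": [
    {"dx": 0,"dy": 0,"dz": 0,"twist": 0},
    {"dx": 0,"dy": 0,"dz": 0,"twist": 0},
    {"dx": 0,"dy": 0,"dz": 0,"twist": 0},
    {"dx": 0,"dy": 0,"dz": 0,"twist": 0}
  ],
  "gripper": 0
}}

```text
t: 31.0
tool_pos: [0.4757, -0.3642, 0.1245]
tool_rot: [-2.284, -2.112, 0.039]
contact_force: [-0.4, -0.3, 0.6]
opening: 0.0855
```

{"name": "jog_arm", "arguments": {
  "steps": [
    {"dx": 0,"dy": 0,"dz": 0.2,"twist": 0},
    {"dx": 0,"dy": 0,"dz": 0.8,"twist": 0},
    {"dx": 0,"dy": 0,"dz": 1.4,"twist": 0},
    {"dx": 0,"dy": 0,"dz": 1.9,"twist": 0},
    {"dx": 0,"dy": 0,"dz": 1.9,"twist": 0}
  ]
}}

```text
t: 31.62
tool_pos: [0.4771, -0.3655, 0.2431]
tool_rot: [-2.29, -2.117, 0.038]
contact_force: [-0.4, -0.4, 1.5]
opening: 0.0855
```

{"name": "jog_arm", "arguments": {
  "steps": [
    {"dx": 0,"dy": 0.5,"dz": 0.3,"twist": 0},
    {"dx": 0,"dy": 1.3,"dz": 0.3,"twist": 0},
    {"dx": 0,"dy": 2.2,"dz": 0.3,"twist": 0},
    {"dx": 0,"dy": 3.1,"dz": 0.3,"twist": 0},
    {"dx": 0,"dy": 4.0,"dz": 0.3,"twist": 0}
  ]
}}

```text
t: 32.25
tool_pos: [0.4763, -0.1236, 0.2596]
tool_rot: [-2.289, -2.116, 0.039]
contact_force: [0.4, 0.1, 0.2]
opening: 0.0854
```

{"name": "jog_arm", "arguments": {
  "steps": [
    {"dx": 0,"dy": 0.8,"dz": 0,"twist": 0},
    {"dx": 0,"dy": 1.6,"dz": 0,"twist": 0},
    {"dx": 0,"dy": 2.4,"dz": 0,"twist": 0},
    {"dx": 0,"dy": 3.0,"dz": 0,"twist": 0},
    {"dx": 0,"dy": 3.0,"dz": 0,"twist": 0}
  ]
}}

```text
t: 32.88
tool_pos: [0.4755, 0.0582, 0.2584]
tool_rot: [-2.284, -2.119, 0.041]
contact_force: [0.2, -0.5, 0.7]
opening: 0.0854
```

```bash
python3 look.py 13; python3 - <<'E'
from h import *
from scipy.optimize import least_squares
grab('top','top13')
a=dict(np.load('pics/top0.npz'));
V=dict(top13=[(.4934,-.1091),(.4863,-.1941),(.4801,-.2787),(.4737,-.3632)],s13=[(.4966,-.109),(.4895,-.1949),(.4845,-.2773),(.4778,-.3653)])
for n in V:
    d=dict(np.load(f'pics/{n}.npz'));P=cloud(d);Q=P.reshape(-1,3);Q=Q[np.isfinite(Q[:,2])]
    for (x,y) in V[n]:
        B=Q[(np.hypot(Q[:,0]-x,Q[:,1]-y)<.036)&(Q[:,2]>.137)&(Q[:,2]<.177)]
        f=lambda p:np.sqrt((B[:,0]-p[0])**2+(B[:,1]-p[1])**2+(B[:,2]-p[3])**2)-p[2]
        p=least_squares(f,[x,y,.028,.15],loss='soft_l1',f_scale=.002).x
        print(n,len(B),p.round(4),'off mm',((p[:2]-(x,y))*1000).round(1),'top',Q[np.hypot(Q[:,0]-x,Q[:,1]-y)<.02][:,2].max().round(3))
    K=Q[(Q[:,2]>.085)&(Q[:,2]<.105)&(np.hypot(Q[:,0]-.68,Q[:,1]-.0)<.09)]
    print('pot',cv2.minEnclosingCircle(K[:,:2].astype(np.float32)))
E
```

```text
32.975 [0.47591223 0.05624716 0.25869642] [-2.28793733 -2.11578431  0.04144573] 0.08515781753415283 [ 0.6306639  -0.47591622 -0.08944404]
top13 202 [ 0.4932 -0.1086  0.0236  0.153 ] off mm [-0.2  0.5] top 0.194
top13 353 [ 0.4873 -0.194   0.033   0.139 ] off mm [1.  0.1] top 0.188
top13 278 [ 0.4806 -0.2787  0.0287  0.1489] off mm [ 0.5 -0. ] top 0.19
top13 217 [ 0.4732 -0.3636  0.0228  0.1516] off mm [-0.5 -0.4] top 0.185
pot ((0.6975875496864319, -0.008842913433909416), 0.05810246244072914)
s13 314 [ 0.4966 -0.1094  0.025   0.1515] off mm [ 0.  -0.4] top 0.195
s13 428 [ 0.4908 -0.1939  0.0309  0.1426] off mm [1.3 1. ] top 0.183
s13 353 [ 0.4842 -0.279   0.0281  0.1506] off mm [-0.3 -1.7] top 0.192
s13 269 [ 0.4761 -0.3646  0.0245  0.1502] off mm [-1.7  0.7] top 0.183
pot ((0.7020221948623657, -0.009430273436009884), 0.058648765087127686)
```

View pics/s13.png

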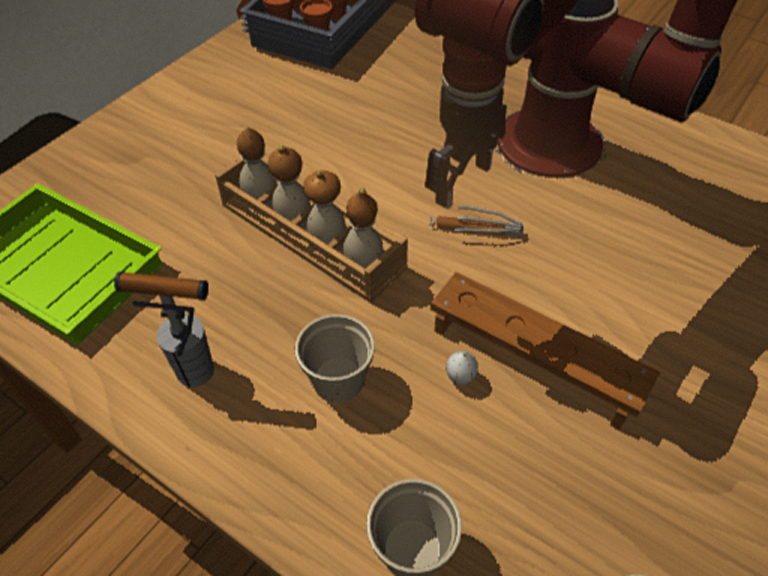

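All four bulbs are upright on the vases, at (250,145), (285,163), (322,187) and (362,208). The pot is still at (336,355) and the arm is clear. Handing in.

```bash
python3 -c "
from station import ctrl
print(ctrl.finish_job())"
```

```text
the job is handed in; nothing more can be done
None
```

I moved all four bulbs to the vases in the same left-to-right order (narcissus, allium, hyacinth, tulip). Each was lowered until it touched the cup at about 4–11 N, then released. The job was handed in at about 33 s of the 112 s allowed; the hand-in gave no verdict.

- **Position:** the last camera fits put every bulb within 2 mm of its vase axis, 57.5–59.5 mm above its rack height; fully seated would be 59 mm. All four looked upright in the picture, but I did not measure tilt separately.
- **Surroundings:** the pot showed no movement beyond measurement noise (under 2 mm). The white look-alike was not touched, and the open gripper is clear of everything.
- **Disagreements:** the scene and top cameras differed by a steady 3–4 mm in x, so I used their mean, and the wrist camera agreed with that. The gripper ended up about 1–2° off vertical, which did not affect the placing.

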